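# Snap the terminal cover onto a clamped lamp battery housing and keep it pressed

### The job

Pick up the black terminal cover by its rib, set it squarely over the mouth of the clamped grey lamp battery housing and press it straight down, on past the point where the force suddenly drops, until it is fully home on the gasket and both steel spring clips have snapped over its edge. Finish while holding: still gripping the rib and pressing the cover firmly down with about 10 N, without letting go. Leave the lens, the grommet and the screwdriver where they lie.

Things in the scene. Friction and masses are not known exactly. Their poses are not given: they have to be found in the camera images.
- cover: Loose black plastic cover, about 80 g, standing plug down. Origin: centre of its underside, z up, x along its length; same when turned half round. From the origin up: plug 0-17 mm (68 x 38 mm, lowest 5 mm only 60 x 30 mm), flat flange 17-21 mm (90 mm in x, 62 mm in y), upright middle grip rib 21-49 mm (50 mm in x, 14 mm thick in y), to be gripped across y.
- housing: Grey plastic battery housing, fixed on an 8 mm plate, 100 x 70 mm (x, y), top 58 mm high with a mouth 73 x 43 mm, 16 mm deep, 3 mm chamfer. Origin: its centre at shelf level, z up, x along its length. A black toggle clamp holds it at its +x end (x 65 to 220 mm, at most 65 mm high). Home, the cover's origin is 44 mm above this origin, axes parallel (or half turned).
- gasket: Black rubber gasket frame on top of the housing, 92 x 64 mm, 3 mm thick, fixed, hardly yielding; the seat of the cover's flange. Origin: centre of its underside, 58 mm above the shelf.
- seat (a point): Centre of the gasket's upper face, 61 mm above the shelf, axes as the housing: the underside of the cover's flange (17 mm above the cover's origin) lies here when home.
- clip_far (a joint): Steel spring clip standing at the housing's +x end (x = 52 mm), 20 mm wide, top 85 mm high, leaf hinged at 30 mm height. Its sloping inner face guides the flange down to a nose that stands 4 mm over the flange edge, just above the seated flange. Value: 0 closed, about 0.11 rad while the flange edge passes the nose, 0 again once snapped over.
- clip_near (a joint): The same clip at the housing's -x end (x = -52 mm), same values. The flange edge meets the slopes about 13 mm above home, the plug already in the mouth; the clips together resist with a force rising to about 10 N, which suddenly drops to 1 or 2 N some 7 mm above home; in the last 2 mm the closing clips pull the cover down. Then it lands on the gasket.
- lens: Bystander: loose clear acrylic lens, disc 70 mm across, 13 mm high. Origin: centre of its underside.
- grommet: Bystander: loose red rubber ring, 34 mm across, 12 mm high. Origin: centre of its underside.
- screwdriver: Bystander: loose screwdriver lying on the shelf, 160 mm long, along its own x axis.

How it is judged:
On the way:
1. the cover is squarely over the mouth of the housing, not yet home (within 4 mm and 0.1 rad, 3 to 46 mm above home) (x of cover in the frame of housing between -0.004 and 0.004 m and y of cover in the frame of housing between -0.004 and 0.004 m and angle between the x axis of cover and the x axis of housing, either way round below 0.1 rad and angle between the z axis of cover and the z axis of housing, either way round below 0.1 rad and z of cover in the frame of housing between 0.047 and 0.09 m), for 0.1 s.
At the end, for the whole second after the job is handed in: The cover is home: within 4 mm and 0.1 rad of the housing's axes, under 1.5 mm above its seated height; both clips are back over its edge (below 0.03 rad); the fingers still grip it (over 2 N) and press it on the gasket with over 4 N; it is still (x of cover in the frame of housing between -0.004 and 0.004 m and y of cover in the frame of housing between -0.004 and 0.004 m and angle between the x axis of cover and the x axis of housing, either way round below 0.1 rad and angle between the z axis of cover and the z axis of housing, either way round below 0.1 rad and z of cover in the frame of housing between 0.041 and 0.0455 m and value of joint each of clip_far, clip_near below 0.03 rad and contact force between cover and gasket above 4 N and contact force between the fingers and cover above 2 N and linear speed of cover below 0.02 m/s); the arm keeps its last pose, push and grip.
It fails at once if the lens is disturbed (moved more than 20 mm) (distance of lens from where it was at the start of the episode above 0.02 m).
It fails at once if the grommet is disturbed (moved more than 20 mm) (distance of grommet from where it was at the start of the episode above 0.02 m).
It fails at once if the screwdriver is disturbed (moved more than 20 mm) (distance of screwdriver from where it was at the start of the episode above 0.02 m).
It also fails if it takes over 43 s, if anything falls off the work surface, if the arm or the gripper's body presses on something with over 40 N, if the wrist force passes 120 N, or if a joint passes its speed limit or range.

### The arm

A 6-joint arm with a two-finger parallel gripper is mounted at the origin on the work surface. World frame = base frame: x ahead of the robot, y to its left, z up, the work surface at z = 0. Lengths are in m, angles in rad, forces in N, time in s.
With the tool pointing down it reaches from about 0.35 to 0.85 m from the base axis. Payload 8.1 kg.
Tool frame: the origin (TCP) lies on the centre line of the jaws, within the pads' length; the fingertips stand 22 mm ahead of it and the grasp point (between the pads) lies 3 mm ahead of it; z points along the fingers, y is the line along which they close (so a half turn about z gives the same grasp; the last joint's range is limited). The gripper opens to 93 mm and grips with 3 to 60 N. Pads are 15 mm wide; open, the fingers measure 128 mm over their backs; the gripper's body (75 mm by 188 mm) begins 65 mm behind the grasp point.
Start: joints at [-1.366, 0.13, 1.488, -0, 1.523, -0.085], TCP at [0.171, -0.575, 0.241] pointing down, gripper open.
Joint ranges: [-2.96, 2.96], [-0.89, 2.26], [0.02, 2.5], [-1.34, 4.48], [0, 2.73], [-2.66, 2.66]. Speed limits (rad/s): [2.39, 2.39, 2.79, 3.14, 3.14, 3.14].

### API

Orientations are given as a rotation vector (axis times angle).
In Python, from plant import robot, vision, workorder, sensors gives the robot as it stands (robot), with the cameras (vision), the job (workorder) and the readings (sensors).
- The arm moves only by the tool advance, called after ">>>" by a JSON object that holds its "fn" and its "kwargs". Schema: {"type":"object","properties":{"deltas":{"type":"array","items":{"type":"array","items":{"type":"array","items":{"type":"number"},"minItems":5,"maxItems":5},"minItems":1,"maxItems":20},"minItems":1,"maxItems":1},"clamp_n":{"type":"number"},"only":{"type":"string"},"quiet":{"type":"boolean"},"lines":{"type":"string"}},"required":["deltas"],"additionalProperties":false}. deltas is a list that holds a single list of rows (three levels of brackets), with 1 to 20 rows, each of 5 numbers: the finger opening in m, then dx, dy, dz in shares of the most that a row can go, 1 being 50 mm, then a turn about the tool's z in units of 0.2 rad; each row shifts and turns the commanded pose from where the row before left it, along the tool's axes as they then stand; what a row does not reach is not made up. A row lasts 1/10 s, in which the tool goes at most 0.05 m and 0.15 rad, less where a joint would pass 70% of its speed; a pose out of reach is approached as far as the arm can. The fingers move at their own pace and stop on an object; clamp_n is the grip in N (left out, the last holds). Time passes only in rows, so rows that do not move let the fingers close. The tool returns the time, the measured TCP pose, the force, the opening and the grip force at its end. only (a regular expression) keeps the lines of the reply that match it, lines (a string "A,B") keeps lines A to B, and quiet returns only ok. Input that does not fit is refused with a message, and nothing moves.
- sensors.read_state(): the state, without advancing time (a new reading comes with each control period).
- vision.read_camera(name): name is "scene" or "top" or "wrist"; returns a dict with "image" (480x640x3 uint8, red, green, blue), "fx", "fy", "cx", "cy" (pixels), "dist" ([k1, k2, p1, p2, k3] as OpenCV has them; the pictures are not rectified), "R" (3x3) and "t" (3): a world point X has camera coordinates R X + t. Camera axes: x right, y down, z forward; pixel columns grow to the right and rows downward; lengths in m; the calibration is good to about 2 mm. A picture is of the moment at which its call begins. There is no depth.
- workorder.close_job(): hands the job in; it is judged then, once.
The state is a dict: "t": time; "q": joint angles; "dq": joint speeds; "joint_torque": joint torques, N m; "tool_pos": TCP position; "orientation": TCP orientation; "force": force on the tool from outside, world axes, zero at the start; "wrist_torque": the same for the moment, N m; "opening": finger opening in m; "gripper_force": force on a finger pad.
Only numpy, scipy, OpenCV 4.12 (cv2) and the standard library are available. Lean on these libraries where they do the work, as an engineer would, in place of code of your own. Each camera call takes 0.05 s, during which the arm holds its last target. There are 200 camera calls.

## Working session

There is one attempt and no reset: what is moved stays moved. The work goes in short steps, Python scripts to look and compute and a tool call to move; the robot and the scene stay as the last step left them, time stands still between calls to the robot, and variables do not carry over. Pictures are saved under pics/ and viewed, at most 10 in all, crops included, and the job is handed in when it is done.

```bash
ls; mkdir -p pics
```

Run:
```python
from plant import robot, vision, workorder, sensors
import cv2,pickle
s=sensors.read_state();print(s)
d={}
for n in("scene","top","wrist"):
    c=vision.read_camera(n);d[n]=c
    cv2.imwrite(f"pics/{n}0.png",c["image"][:,:,::-1]);print(n,c["fx"],c["cx"],c["cy"],c["dist"],c["R"],c["t"])
pickle.dump(d,open("c0.pkl","wb"))
```

```text
pics
plant.py
{'t': 0.0, 'q': array([-1.36639755e+00,  1.31143053e-01,  1.48925863e+00, -1.65333178e-05,
        1.52297917e+00, -8.54077815e-02]), 'dq': array([ 7.20615714e-04,  5.22200096e-04, -7.33221516e-05, -2.85542972e-04,
       -1.11597478e-05,  3.02034320e-05]), 'joint_torque': array([-3.88361121e-03, -5.59834385e+01, -4.91772294e+01,  7.64296297e-02,
        3.52117745e-02, -1.90869632e-04]), 'tool_pos': array([ 0.17136657, -0.57447039,  0.23960956]), 'orientation': array([-3.10690283e+00, -4.53379330e-01,  1.92801990e-04]), 'force': array([-0.32304008,  0.48930029, -0.23251807]), 'wrist_torque': array([ 0.00733773,  0.00111103, -0.03190945]), 'gripper_force': 0.0, 'opening': 0.09312139819332854}
scene 455.3802048430678 315.0333545722003 236.51309373240105 [-0.08515336  0.          0.          0.          0.        ] [[ 0.86440341  0.50255364 -0.01570282]
 [ 0.38565856 -0.68273257 -0.62059948]
 [-0.32260535  0.53039239 -0.78397047]] [-0.50402678 -0.197131    1.01782416]
top 441.7199201134889 320.68157752326044 246.87449840699287 [-0.05192795  0.          0.          0.          0.        ] [[-0.00767394 -0.99968688 -0.02381698]
 [-0.99754484  0.00931112 -0.06940892]
 [ 0.06960895  0.02322586 -0.99730394]] [0.02539157 0.55778607 0.83922031]
wrist 428.0590984993499 319.1165794055308 236.75756588675537 [0.0322415 0.        0.        0.        0.       ] [[ 0.28594697 -0.95824401 -0.00165647]
 [-0.92724377 -0.27713159  0.25182747]
 [-0.24177123 -0.07047335 -0.96777073]] [-0.59874514 -0.0291973   0.38847496]
```

View pics/scene0.png

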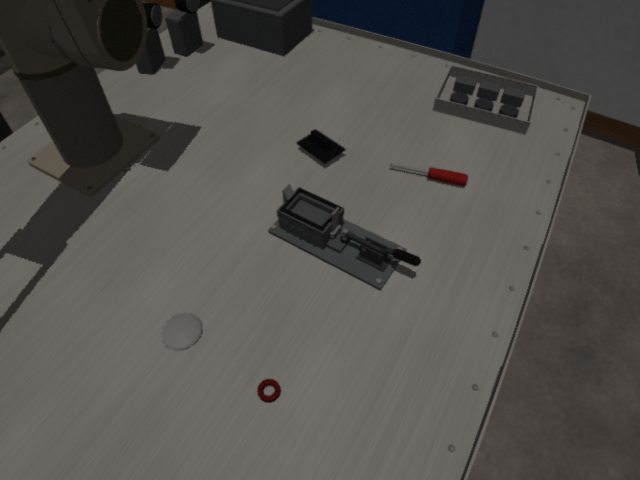

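View pics/top0.png

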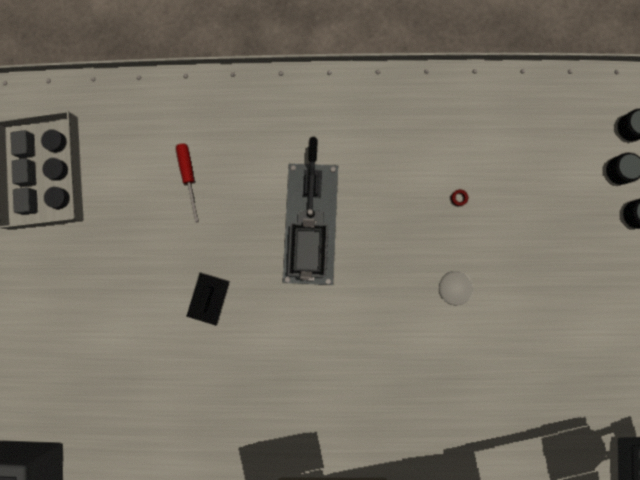

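The scene picture shows the cover at about (320,147), the housing at (311,215), the lens at (182,331), the grommet at (269,390) and the screwdriver at (430,175). In the top picture the cover is at (208,299) and the housing at (307,250). Next I make enlarged crops.

Run:
```python
import cv2,pickle,numpy as np
d=pickle.load(open("c0.pkl","rb"))
def crop(n,u,v,w=50,h=37,s=8):
    im=d[n]["image"][v-h:v+h,u-w:u+w,::-1].astype(float)
    im=np.clip(255*(im/255)**.5,0,255).astype(np.uint8)
    im=cv2.resize(im,None,fx=s,fy=s,interpolation=cv2.INTER_CUBIC)
    for k in range(0,2*w,10):
        cv2.putText(im,str(u-w+k),(k*s,10),0,.35,(0,255,255),1);cv2.line(im,(k*s,12),(k*s,18),(0,255,255),1)
    for k in range(0,2*h,10):
        cv2.putText(im,str(v-h+k),(0,k*s+4),0,.35,(0,255,255),1);cv2.line(im,(24,k*s),(32,k*s),(0,255,255),1)
    return im
a=[crop("top",208,299,40,37,5*2//2),crop("top",307,250,40,37,5),crop("scene",320,147,40,37,5),crop("scene",311,215,40,37,5)]
m=np.vstack([np.hstack(a[:2]),np.hstack(a[2:])]);m=m[:, :];cv2.imwrite("pics/crop1.png",cv2.resize(m,None,fx=.8,fy=.8) if m.shape[0]>600 else m);print(m.shape)
```

```text
(740, 800, 3)
```

View pics/crop1.png

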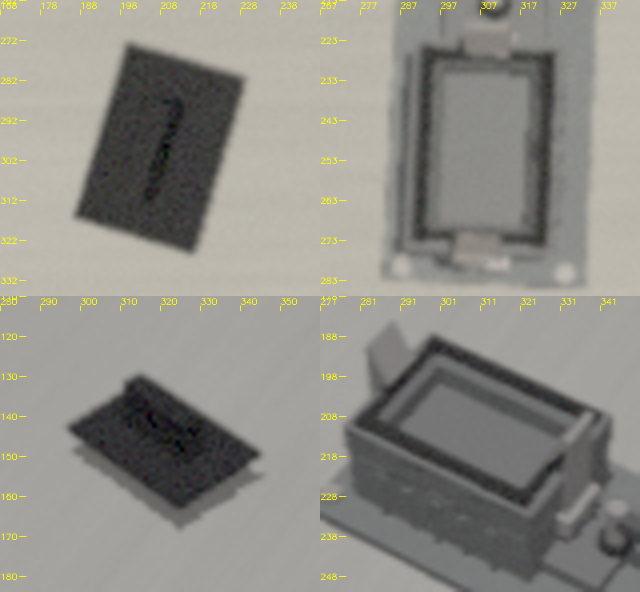

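The crops show the corners. In the top view the cover flange is at (199.8,272.8), (229.3,281.5), (216.8,325.3), (187,316.3) and the gasket at (292.3,224.8), (325.5,226.3), (323.8,274.8), (290.8,273.3). In the scene view the flange left, bottom and right corners are at (296.8,143.5), (325,163.5), (345.3,149.8). The gasket there is at (299.3,188.3), (279,209.5), (323,230.8), (343,207.3).

Create h.py:
```python
import cv2,numpy as np
from scipy.optimize import least_squares
def K(c):return np.array([[c["fx"],0,c["cx"]],[0,c["fy"],c["cy"]],[0,0,1.]])
def und(c,p):return cv2.undistortPoints(np.array(p,float).reshape(-1,1,2),K(c),c["dist"]).reshape(-1,2)
def P(c):return np.c_[c["R"],c["t"]]
def tri(c1,p1,c2,p2):
    X=cv2.triangulatePoints(P(c1),P(c2),und(c1,p1).T,und(c2,p2).T);return (X[:3]/X[3]).T
def proj(c,X):return cv2.projectPoints(np.asarray(X,float),cv2.Rodrigues(c["R"])[0],c["t"],K(c),c["dist"])[0].reshape(-1,2)
def fit(obs,body,g):
    # obs: list (cam, idx, pixels); body Nx2 corners; pose x,y,z,yaw
    def w(s):
        a=s[3];R=np.array([[np.cos(a),-np.sin(a)],[np.sin(a),np.cos(a)]])
        return np.c_[body@R.T+s[:2],np.full(len(body),s[2])]
    f=lambda s:np.concatenate([(proj(c,w(s)[i])-p).ravel() for c,i,p in obs])
    r=least_squares(f,g,x_scale=[.01,.01,.01,.1]);return r.x,r.fun
```

Run:
```python
from h import *;import pickle
np.set_printoptions(precision=4,suppress=True)
d=pickle.load(open("c0.pkl","rb"));t,s=d["top"],d["scene"]
ct=np.array([[199.75,272.75],[229.25,281.5],[216.75,325.25],[187,316.25]])
ht=np.array([[292.25,224.75],[325.5,226.25],[323.75,274.75],[290.75,273.25]])
# scene order to match top: top-view up=+x, left=+y
cs=np.array([[345.25,149.75],[325,163.5],[296.75,143.5]]) # candidates
hs=np.array([[343,207.25],[323,230.75],[279,209.5],[299.25,188.25]])
X=tri(t,ht,s,hs);print("gasket",X,X.mean(0),np.linalg.norm(np.diff(X[[0,1,2,3,0]],axis=0),axis=1))
X=tri(t,ct[[0,1,2]],s,cs);print("cover",X,X[[0,2]].mean(0),np.linalg.norm(np.diff(X,axis=0),axis=1))
def rect(L,W):return np.array([[L,W],[L,-W],[-L,-W],[-L,W]])/2
i4=[0,1,2,3]
print(fit([(t,i4,ht),(s,i4,hs)],rect(.092,.064),[.6,0,.06,0]))
print(fit([(t,i4,ct),(s,[0,1,2],cs)],rect(.09,.062),[.5,.2,.02,-.3]))
```

```text
gasket [[0.5983 0.0733 0.0579]
 [0.594  0.0105 0.056 ]
 [0.5027 0.0137 0.0581]
 [0.5066 0.0754 0.0593]] [0.5504 0.0432 0.0578] [0.063  0.0914 0.0618 0.0917]
cover [[0.509  0.2586 0.0157]
 [0.4916 0.2003 0.0147]
 [0.407  0.2242 0.0165]] [0.458  0.2414 0.0161] [0.0609 0.088 ]
(array([ 0.5503,  0.0433,  0.0577, -0.0437]), array([-0.3621, -0.2171,  0.6253, -0.5923,  0.6283,  0.3292, -0.8656,
        0.5832, -1.0027,  0.0911,  0.1224,  0.0257,  0.6974,  0.2445,
        0.3083, -0.2349]))
(array([ 0.4579,  0.2418,  0.0156, -0.2863]), array([ 0.1158, -0.1926,  0.5014, -0.1844, -0.0819,  0.5141, -0.2823,
        0.5139,  0.6293,  0.0858,  0.2786,  0.0155, -0.1494,  0.032 ]))
```

Add to h.py:
```python
def delta(s,target,yaw):
    R=cv2.Rodrigues(np.array(s["orientation"]))[0]
    d=R.T@(np.array(target)-s["tool_pos"])
    ty=np.arctan2(R[1,0],R[0,0])
    e=-(yaw-ty)  # tool z down: turn about tool z is minus world yaw
    e=(e+np.pi/2)%np.pi-np.pi/2
    print("pos",s["tool_pos"].round(4),"toolyaw",ty.round(4),"tilt",R[:,2].round(4),"q",s["q"].round(3),"F",s["force"].round(1),"open",round(s["opening"],4))
    print("delta tool",d.round(4),"turn",round(e,4))
```

Run:
```python
from h import *;from plant import robot, vision, workorder, sensors;import pickle
s=sensors.read_state()
delta(s,[.46,-.10,.24],-.044)
delta(s,[.458,.242,.24],-.286)
w=pickle.load(open("c0.pkl","rb"))["wrist"]
R=cv2.Rodrigues(np.array(s["orientation"]))[0]
C=-w["R"].T@w["t"];print("cam in tool",R.T@(C-s["tool_pos"]),"view dir tool",R.T@w["R"][2])
print(R)
```

```text
pos [ 0.1714 -0.5746  0.2398] toolyaw 0.2898 tilt [-3.0e-04  1.4e-03 -1.0e+00] q [-1.366  0.131  1.489 -0.     1.523 -0.085] F [-0.9  0.3 -0.1] open 0.0933
delta tool [ 4.122e-01 -3.723e-01  4.000e-04] turn 0.3338
pos [ 0.1714 -0.5746  0.2398] toolyaw 0.2898 tilt [-3.0e-04  1.4e-03 -1.0e+00] q [-1.366  0.131  1.489 -0.     1.523 -0.085] F [-0.9  0.3 -0.1] open 0.0933
delta tool [ 0.508  -0.7006  0.0009] turn 0.5758
cam in tool [ 0.06965941 -0.00043511 -0.14248347] view dir tool [-2.51936866e-01 -1.94660999e-04  9.67743653e-01]
[[ 9.58300366e-01  2.85762704e-01 -2.93888051e-04]
 [ 2.85762833e-01 -9.58299380e-01  1.37876901e-03]
 [ 1.12368021e-04 -1.40525712e-03 -9.99999006e-01]]
```

Careful with the scale: shifts go in shares of 50 mm and turns go in units of 0.2 rad. That gives: -0.035 m is -0.7, 0.035 m is 0.7, 0.11 rad is 0.55.

>>> {"fn": "advance", "kwargs": {"deltas": [[[0.093, 0.3, -0.28, 0, 0], [0.093, 0.7, -0.62, 0, 0], [0.093, 0.7, -0.62, 0, 0], [0.093, 0.7, -0.62, 0, 0], [0.093, 0.7, -0.62, 0, 0], [0.093, 0.7, -0.62, 0, 0], [0.093, 0.7, -0.62, 0, 0], [0.093, 0.7, -0.62, 0, 0], [0.093, 0.7, -0.62, 0, 0], [0.093, 0.7, -0.62, 0, 0], [0.093, 0.7, -0.62, 0, 0], [0.093, 0.7, -0.62, 0, 0], [0.093, 0.7, -0.62, 0, 0], [0.093, 0.7, -0.62, 0, 0], [0.093, 0.7, -0.62, 0, 0], [0.093, 0.68, -0.7, 0, 0], [0.093, 0, 0, 0, 0.55], [0.093, 0, 0, 0, 0.55], [0.093, 0, 0, 0, 0.55], [0.093, 0, 0, 0, 0]]], "clamp_n": 30}}

```text
t: 2.15
tool_pos: [0.5498, 0.0421, 0.2402]
orientation: [3.141, -0.065, -0.001]
force: [0.7, -0.8, 0.2]
opening: 0.093
gripper_force: 0.0
```

Run:
```python
from h import *;from plant import robot, vision, workorder, sensors;import pickle
c=vision.read_camera("wrist");s=sensors.read_state()
pickle.dump((c,s),open("w1.pkl","wb"));cv2.imwrite("pics/w1.png",np.clip(255*(c["image"][:,:,::-1]/255.)**.6,0,255).astype(np.uint8))
delta(s,[.458,.242,.24],-.286)
```

```text
pos [0.5498 0.042  0.2403] toolyaw -0.0378 tilt [-7.e-04  0.e+00 -1.e+00] q [-0.017 -0.     1.625  0.     1.517  1.592] F [ 0.2 -0.5 -0.6] open 0.0931
delta tool [-0.0993 -0.1964  0.0004] turn 0.2482
```

View pics/w1.png

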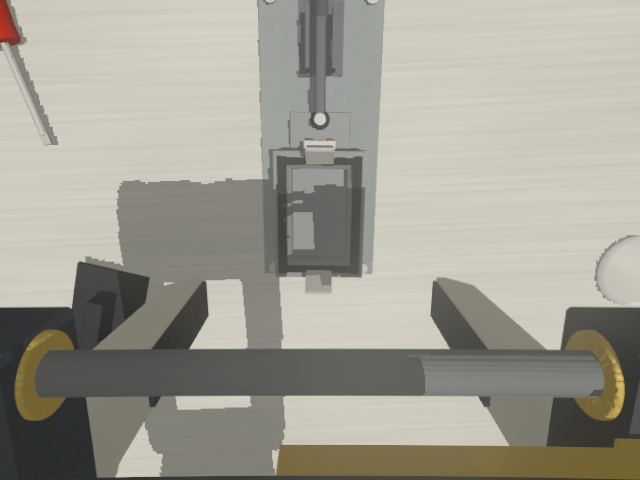

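The wrist view shows the housing with its gasket roughly at (277..364,155..276), the clips at (319,153) and (318,282), and the cover's edge at (110,290). I enlarge the housing.

Run:
```python
import cv2,pickle,numpy as np
c,s=pickle.load(open("w1.pkl","rb"))
im=c["image"][135:295,250:390,::-1];im=np.clip(255*(im/255.)**.4,0,255).astype(np.uint8)
im=cv2.resize(im,None,fx=3.7,fy=3.7,interpolation=cv2.INTER_CUBIC)
for k in range(0,160,10):
    cv2.putText(im,str(135+k),(0,int(k*3.7)+4),0,.35,(0,0,255),1)
    if k<140:cv2.putText(im,str(250+k),(int(k*3.7),10),0,.35,(0,0,255),1)
cv2.imwrite("pics/w1c.png",im)
```

```text
(no output)
```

View pics/w1c.png

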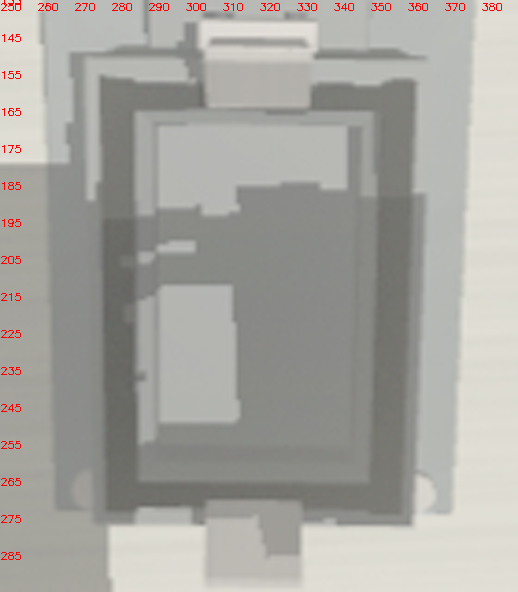

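The enlarged wrist view gives the gasket's outer corners at (277.6,157.2), (361.9,157.2), (360.8,273.1), (278.4,272.8).

Run:
```python
from h import *;import pickle
np.set_printoptions(precision=4,suppress=True)
d=pickle.load(open("c0.pkl","rb"));t,sc=d["top"],d["scene"];w,s=pickle.load(open("w1.pkl","rb"))
ht=np.array([[292.25,224.75],[325.5,226.25],[323.75,274.75],[290.75,273.25]])
hs=np.array([[343,207.25],[323,230.75],[279,209.5],[299.25,188.25]])
hw=np.array([[277.6,157.2],[361.9,157.2],[360.8,273.1],[278.4,272.8]])
def rect(L,W):return np.array([[L,W],[L,-W],[-L,-W],[-L,W]])/2
i=[0,1,2,3];g=[.55,.043,.06,-.04]
print(tri(w,hw,sc,hs),tri(w,hw,t,ht).mean(0))
B=rect(.092,.064)
for o in ([(w,i,hw)],[(t,i,ht)],[(sc,i,hs)],[(w,i,hw),(t,i,ht),(sc,i,hs)]):
    r,f=fit(o,B,g);print(r,abs(f).max())
# z fixed: intersect per camera at z=.061
for c,p in((w,hw),(t,ht),(sc,hs)):
    n=np.c_[und(c,p),np.ones(4)]@c["R"];C=-c["R"].T@c["t"];X=C+n*((.061-C[2])/n[:,2])[:,None]
    e=X[0]+X[1]-X[2]-X[3];print("z61",X.mean(0),np.arctan2(e[1],e[0]))
```

```text
[[0.5987 0.072  0.0599]
 [0.5948 0.0088 0.0584]
 [0.5036 0.0111 0.0606]
 [0.5055 0.077  0.0571]] [0.5506 0.0427 0.0594]
[ 0.5501  0.0421  0.0571 -0.0425] 1.3994269785405322
[ 0.5516  0.0443  0.038  -0.0441] 0.45320939108114544
[ 0.5547  0.0361  0.0673 -0.0447] 0.6097807824999677
[ 0.5504  0.0423  0.0584 -0.0429] 1.567573596833654
z61 [0.5509 0.042  0.061 ] -0.04224206848709709
z61 [0.5501 0.0431 0.061 ] -0.03916189879459309
z61 [0.5518 0.0408 0.061 ] -0.03254965605837622
```

>>> {"fn": "advance", "kwargs": {"deltas": [[[0.093, -0.2, -0.4, 0, 0], [0.093, -0.4, -0.8, 0, 0], [0.093, -0.4, -0.8, 0, 0], [0.093, -0.4, -0.8, 0, 0], [0.093, -0.4, -0.8, 0, 0], [0.093, -0.18, -0.32, 0, 0], [0.093, 0, 0, 0, 0.6], [0.093, 0, 0, 0, 0.64], [0.093, 0, 0, 0, 0]]]}}

```text
t: 3.1
tool_pos: [0.4588, 0.2418, 0.2406]
orientation: [3.109, -0.449, -0.0]
force: [0.2, -0.1, 0.2]
opening: 0.093
gripper_force: 0.0
```

Run:
```python
from h import *;from plant import robot, vision, workorder, sensors;import pickle
c=vision.read_camera("wrist");s=sensors.read_state()
pickle.dump((c,s),open("w2.pkl","wb"))
im=c["image"][60:360,180:460,::-1];im=np.clip(255*(im/255.)**.4,0,255).astype(np.uint8)
im=cv2.resize(im,None,fx=2,fy=2,interpolation=cv2.INTER_CUBIC)
for k in range(0,300,20):
    cv2.putText(im,str(60+k),(0,k*2+4),0,.35,(0,0,255),1)
    if k<280:cv2.putText(im,str(180+k),(k*2,10),0,.35,(0,0,255),1)
cv2.imwrite("pics/w2.png",im)
delta(s,[.458,.242,.24],-.286)
```

```text
pos [0.4589 0.2416 0.2406] toolyaw -0.2833 tilt [-0. -0. -1.] q [ 0.386 -0.091  1.712  0.     1.52   2.24 ] F [-0.7 -0.2 -0.1] open 0.093
delta tool [-0.0009 -0.0001  0.0006] turn 0.0027
```

View pics/w2.png

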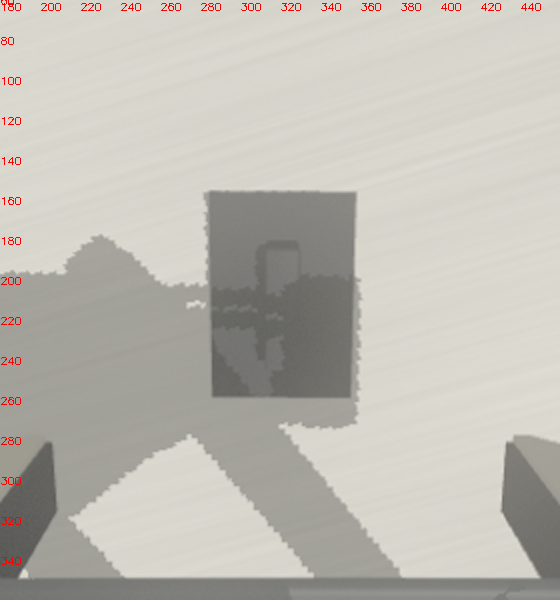

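The wrist view shows the flange corners at (284,155.5), (358,156), (355.5,258.5), (286,258.5), with the rib in the middle at about x = 320.

Run:
```python
from h import *;import pickle;from plant import robot, vision, workorder, sensors
np.set_printoptions(precision=4,suppress=True)
d=pickle.load(open("c0.pkl","rb"));t,sc=d["top"],d["scene"];w,s=pickle.load(open("w2.pkl","rb"))
ct=np.array([[199.75,272.75],[229.25,281.5],[216.75,325.25],[187,316.25]])
cs=np.array([[345.25,149.75],[325,163.5],[296.75,143.5]])
cw=np.array([[284,155.5],[358,156],[355.5,258.5],[286,258.5]])
B=np.array([[.09,.062],[.09,-.062],[-.09,-.062],[-.09,.062]])/2
i=[0,1,2,3];g=[.458,.242,.02,-.286]
print(tri(w,cw,t,ct),tri(w,cw[:3],sc,cs))
for o in ([(w,i,cw)],[(t,i,ct)],[(w,i,cw),(t,i,ct),(sc,i[:3],cs)]):
    r,f=fit(o,B,g);print(r,abs(f).max())
for c,p in((w,cw),(t,ct)):
    n=np.c_[und(c,p),np.ones(4)]@c["R"];C=-c["R"].T@c["t"];X=C+n*((.021-C[2])/n[:,2])[:,None]
    e=X[0]+X[1]-X[2]-X[3];print("z21",X.mean(0),np.arctan2(e[1],e[0]))
delta(sensors.read_state(),[.4585,.2405,.042],-.283)
```

```text
[[0.5098 0.2577 0.0198]
 [0.4923 0.1986 0.0225]
 [0.4072 0.2235 0.0209]
 [0.4246 0.2825 0.0207]] [[0.5096 0.2576 0.0166]
 [0.4921 0.1982 0.0165]
 [0.406  0.2241 0.0165]]
[ 0.458   0.2408  0.019  -0.2889] 0.20557233215106407
[ 0.4576  0.2455  0.0026 -0.2831] 0.18687065167858918
[ 0.4579  0.2409  0.0173 -0.2883] 0.774474543823402
z21 [0.4584 0.2407 0.021 ] -0.2882090298710712
z21 [0.4585 0.2404 0.021 ] -0.2802392015434711
pos [0.4589 0.2416 0.2406] toolyaw -0.2833 tilt [-0. -0. -1.] q [ 0.386 -0.091  1.712  0.     1.52   2.24 ] F [-0.7 -0.2 -0.1] open 0.093
delta tool [-0.      0.0012  0.1986] turn -0.0003
```

Scaled: 0.04 m is 0.8, 0.03 m is 0.6.

>>> {"fn": "advance", "kwargs": {"deltas": [[[0.093, -0.01, 0.024, 0.4, 0], [0.093, 0, 0, 0.8, 0], [0.093, 0, 0, 0.8, 0], [0.093, 0, 0, 0.8, 0], [0.093, 0, 0, 0.6, 0], [0.093, 0, 0, 0.3, 0], [0.093, 0, 0, 0.19, 0], [0.093, 0, 0, 0, 0]]]}}

```text
t: 3.95
tool_pos: [0.458, 0.2405, 0.0458]
orientation: [3.109, -0.449, -0.001]
force: [0.7, 0.1, 0.3]
opening: 0.0934
gripper_force: 0.0
```

>>> {"fn": "advance", "kwargs": {"deltas": [[[0.04, 0, 0, 0, 0], [0.02, 0, 0, 0, 0], [0.0, 0, 0, 0, 0], [0.0, 0, 0, 0, 0], [0.0, 0, 0, 0, 0], [0.0, 0, 0, 0, 0], [0.0, 0, 0, 0, 0]]], "clamp_n": 55}}

```text
t: 4.65
tool_pos: [0.4581, 0.2407, 0.0462]
orientation: [-3.109, 0.451, 0.0]
force: [-0.8, 0.1, 0.1]
opening: 0.0417
gripper_force: 0.0
```

>>> {"fn": "advance", "kwargs": {"deltas": [[[0.0, 0, 0, 0, 0], [0.0, 0, 0, 0, 0], [0.0, 0, 0, 0, 0], [0.0, 0, 0, 0, 0], [0.0, 0, 0, 0, 0], [0, 0, 0, 0, 0], [0, 0, 0, 0, 0]]]}}

```text
t: 5.35
tool_pos: [0.4581, 0.2407, 0.0461]
orientation: [3.109, -0.451, -0.0]
force: [0.1, 0.5, -1.0]
opening: 0.0137
gripper_force: 55.0
```

Scaled: -0.04 m is -0.8, -0.03 m is -0.6, -0.1 rad is -0.5.

>>> {"fn": "advance", "kwargs": {"deltas": [[[0, 0, 0, -0.2, 0], [0, 0, 0, -0.6, 0], [0, 0, 0, -0.8, 0], [0, 0, 0, -0.6, 0], [0, 0, 0, -0.2, 0], [0, 0, 0, 0, -0.4], [0, 0, 0, 0, -0.5], [0, 0, 0, 0, -0.325], [0, 0, 0, 0, 0]]]}}

```text
t: 6.25
tool_pos: [0.4575, 0.2405, 0.1651]
orientation: [3.14, -0.066, -0.002]
force: [-0.4, -0.1, -0.2]
opening: 0.0136
gripper_force: 55.0
```

Run:
```python
from h import *;from plant import robot, vision, workorder, sensors
delta(sensors.read_state(),[.5505,.0422,.15],-.041)
```

```text
pos [0.4575 0.2405 0.1651] toolyaw -0.0422 tilt [-1.5e-03 -6.0e-04 -1.0e+00] q [ 0.385 -0.045  1.808  0.     1.38   1.998] F [-0.4 -0.1 -0.2] open 0.0136
delta tool [0.1013 0.1942 0.0151] turn -0.0012
```

>>> {"fn": "advance", "kwargs": {"deltas": [[[0, 0.2, 0.4, 0, 0], [0, 0.4, 0.78, 0, 0], [0, 0.4, 0.78, 0, 0], [0, 0.4, 0.78, 0, 0], [0, 0.4, 0.74, 0, 0], [0, 0.226, 0.404, 0, 0], [0, 0, 0, 0, 0], [0, 0, 0, 0, 0]]]}}

```text
t: 7.05
tool_pos: [0.5505, 0.0422, 0.1653]
orientation: [-3.14, 0.072, 0.002]
force: [-0.0, 1.2, -0.4]
opening: 0.0136
gripper_force: 55.0
```

Run:
```python
from h import *;from plant import robot, vision, workorder, sensors;import pickle
c=vision.read_camera("wrist");sc=vision.read_camera("scene");s=sensors.read_state()
pickle.dump((c,sc,s),open("w3.pkl","wb"))
g=lambda i:np.clip(255*(i[:,:,::-1]/255.)**.4,0,255).astype(np.uint8)
def crop(im,u0,v0,w,h,f):
    a=cv2.resize(g(im[v0:v0+h,u0:u0+w]),None,fx=f,fy=f,interpolation=cv2.INTER_CUBIC)
    for k in range(0,max(w,h),20):
        cv2.putText(a,str(v0+k),(0,int(k*f)+4),0,.35,(0,0,255),1);cv2.putText(a,str(u0+k),(int(k*f),10),0,.35,(0,0,255),1)
    return a
a=crop(c["image"],220,120,200,250,2);b=crop(sc["image"],255,140,100,125,4)
cv2.imwrite("pics/w3.png",np.hstack([a,b]))
delta(s,[.5505,.0422,.15],-.041)
```

```text
pos [0.5503 0.0432 0.1656] toolyaw -0.0434 tilt [-1.1e-03  4.0e-04 -1.0e+00] q [-0.015  0.05   1.712  0.     1.381  1.599] F [-0.9  0.3 -0.7] open 0.0135
delta tool [0.0003 0.001  0.0156] turn -0.0024
```

View pics/w3.png

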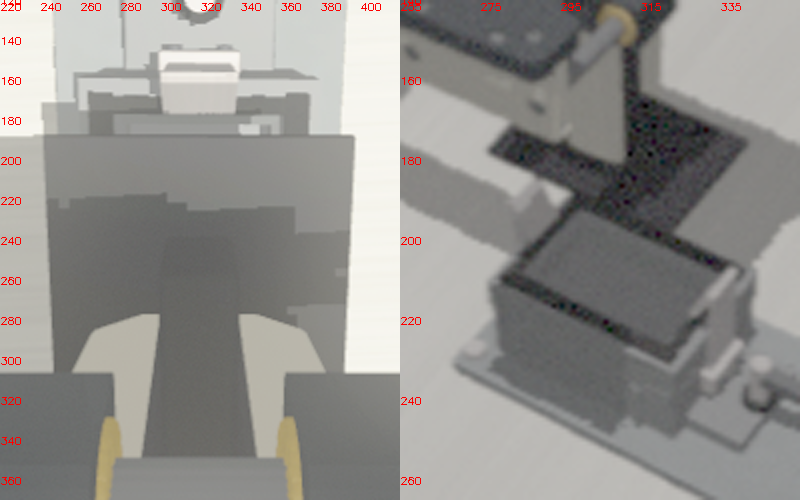

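The wrist view shows the flange's far corners at (241,187.5) and (397,188). The scene crop shows the +x+y corner at (342,175.8) and the −x−y corner at (276.8,177); the cover hangs level.

Run:
```python
from h import *;import pickle
np.set_printoptions(precision=4,suppress=True)
w,sc,s=pickle.load(open("w3.pkl","rb"))
cw=np.array([[241,187.5],[397,188]]);cs=np.array([[342,175.75],[276.75,177]])
print("corner tri",tri(w,cw[:1],sc,cs[:1]))
R=cv2.Rodrigues(np.array(s["orientation"]))[0]
def pl(c,p,z):
    n=np.c_[und(c,p),np.ones(len(p))]@c["R"];C=-c["R"].T@c["t"];return C+n*((z-C[2])/n[:,2])[:,None]
z=s["tool_pos"][2]-.025
X=pl(w,cw,z);Y=pl(sc,cs,z)
print(X,Y,"scene diag centre",Y.mean(0))
print("wrist corners in tool (expect .045,-+.031)",(X-s["tool_pos"])@R)
```

```text
corner tri [[0.5967 0.0714 0.1372]]
[[0.5977 0.071  0.1406]
 [0.5947 0.01   0.1406]] [[0.5976 0.068  0.1406]
 [0.505  0.0128 0.1406]] scene diag centre [0.5513 0.0404 0.1406]
wrist corners in tool (expect .045,-+.031) [[ 0.0462 -0.0298  0.025 ]
 [ 0.0458  0.0313  0.0249]]
```

>>> {"fn": "advance", "kwargs": {"deltas": [[[0, 0, 0, 0.3, 0], [0, 0, 0, 0.4, 0], [0, 0, 0, 0.2, 0], [0, 0, 0, 0.1, 0], [0, 0, 0, 0.1, 0], [0, 0, 0, 0.1, 0], [0, 0, 0, 0, 0], [0, 0, 0, 0, 0]]]}}

```text
t: 7.95
tool_pos: [0.5512, 0.0423, 0.1065]
orientation: [3.141, -0.068, 0.001]
force: [-0.5, -0.0, -0.2]
opening: 0.014
gripper_force: 55.0
```

>>> {"fn": "advance", "kwargs": {"deltas": [[[0, 0, 0, 0.05, 0], [0, 0, 0, 0.05, 0], [0, 0, 0, 0, 0], [0, 0, 0, 0, 0]]]}}

```text
t: 8.35
tool_pos: [0.551, 0.0423, 0.1012]
orientation: [-3.141, 0.068, -0.0]
force: [-0.9, -0.5, 0.6]
opening: 0.0135
gripper_force: 55.0
```

Scaled: 0.001 m is 0.02.

>>> {"fn": "advance", "kwargs": {"deltas": [[[0, 0, 0, 0.02, 0], [0, 0, 0, 0.02, 0], [0, 0, 0, 0, 0]]]}}

```text
t: 8.65
tool_pos: [0.5513, 0.0423, 0.0996]
orientation: [-3.141, 0.068, -0.001]
force: [-1.4, -0.3, 4.6]
opening: 0.0134
gripper_force: 55.0
```

>>> {"fn": "advance", "kwargs": {"deltas": [[[0, 0, 0, 0.02, 0], [0, 0, 0, 0.02, 0], [0, 0, 0, 0, 0]]]}}

```text
t: 8.95
tool_pos: [0.5517, 0.0423, 0.0981]
orientation: [-3.141, 0.068, -0.003]
force: [-1.6, 0.4, 7.4]
opening: 0.0138
gripper_force: 55.0
```

>>> {"fn": "advance", "kwargs": {"deltas": [[[0, 0, 0, 0.02, 0], [0, 0, 0, 0.02, 0], [0, 0, 0, 0, 0]]]}}

```text
t: 9.25
tool_pos: [0.5508, 0.0423, 0.0949]
orientation: [-3.141, 0.068, 0.0]
force: [-1.1, 0.2, 1.0]
opening: 0.0138
gripper_force: 55.0
```

Scaled: 0.0015 m is 0.03.

>>> {"fn": "advance", "kwargs": {"deltas": [[[0, 0, 0, 0.03, 0], [0, 0, 0, 0.03, 0], [0, 0, 0, 0, 0]]]}}

```text
t: 9.55
tool_pos: [0.5501, 0.0423, 0.0909]
orientation: [3.141, -0.068, -0.003]
force: [-0.4, -0.8, -5.5]
opening: 0.0136
gripper_force: 55.0
```

>>> {"fn": "advance", "kwargs": {"deltas": [[[0, 0, 0, 0.02, 0], [0, 0, 0, 0, 0]]]}}

```text
t: 9.75
tool_pos: [0.5508, 0.0423, 0.0908]
orientation: [-3.141, 0.068, 0.001]
force: [0.0, -0.7, -2.3]
opening: 0.0136
gripper_force: 55.0
```

>>> {"fn": "advance", "kwargs": {"deltas": [[[0, 0, 0, 0.02, 0], [0, 0, 0, 0, 0]]]}}

```text
t: 9.95
tool_pos: [0.5511, 0.0423, 0.0902]
orientation: [-3.141, 0.068, -0.0]
force: [-0.8, -0.6, -0.4]
opening: 0.0139
gripper_force: 55.0
```

>>> {"fn": "advance", "kwargs": {"deltas": [[[0, 0, 0, 0.02, 0], [0, 0, 0, 0.02, 0], [0, 0, 0, 0, 0], [0, 0, 0, 0, 0]]]}}

```text
t: 10.35
tool_pos: [0.5512, 0.0423, 0.0901]
orientation: [3.141, -0.068, 0.001]
force: [-8.5, -0.7, 14.0]
opening: 0.0135
gripper_force: 55.0
```

>>> {"fn": "advance", "kwargs": {"deltas": [[[0, 0, 0, 0.02, 0], [0, 0, 0, 0, 0], [0, 0, 0, 0, 0]]]}}

```text
t: 10.65
tool_pos: [0.5512, 0.0423, 0.09]
orientation: [3.141, -0.068, 0.001]
force: [-13.8, -0.3, 23.5]
opening: 0.0138
gripper_force: 55.0
```

Scaled: -0.0013 m is -0.026, -0.0003 m is -0.006.

>>> {"fn": "advance", "kwargs": {"deltas": [[[0, -0.006, 0, -0.026, 0], [0, 0, 0, 0, 0], [0, 0, 0, 0, 0], [0, 0, 0, 0, 0]]]}}

```text
t: 11.05
tool_pos: [0.5512, 0.0423, 0.0901]
orientation: [3.141, -0.068, 0.002]
force: [-5.0, 0.1, 10.8]
opening: 0.0136
gripper_force: 55.0
```

Run:
```python
from h import *;from plant import robot, vision, workorder, sensors
c=vision.read_camera("wrist");sc=vision.read_camera("scene");s=sensors.read_state()
g=lambda i:np.clip(255*(i[:,:,::-1]/255.)**.4,0,255).astype(np.uint8)
a=cv2.resize(g(c["image"][110:370,220:420]),None,fx=2,fy=2);b=cv2.resize(g(sc["image"][150:280,255:355]),None,fx=4,fy=4,interpolation=cv2.INTER_CUBIC)
cv2.imwrite("pics/w4.png",np.hstack([a,b]))
print(s["force"],s["tool_pos"],s["gripper_force"],s["t"])
```

```text
[-5.93072533  0.80207655 11.63327982] [0.5512459  0.04235329 0.09005641] 55.001864433288574 11.15
```

View pics/w4.png

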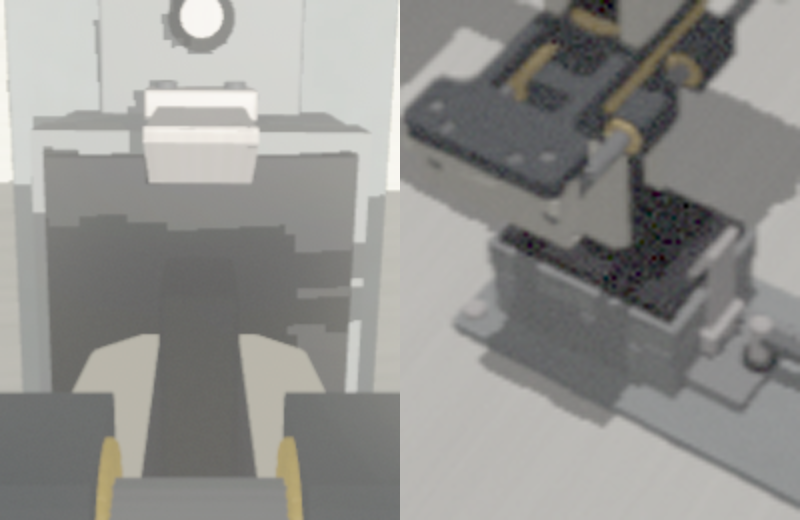

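The cover is flush and square on the housing. In the wrist half the far clip's nose (crop 200,165) overlaps the flange edge. The push is about 11 N and the TCP height of 0.090 m is where it must be when home. I hand the job in.

```bash
python3 -c "
from plant import robot, vision, workorder, sensors
print(workorder.close_job())"
```

```text
the job is handed in; nothing more can be done
None
```

I handed the job in with the cover seated on the gasket, gripped at 55 N and pressed down with about 11 N. The clip force built, then dropped, and the clips pulled the cover in. The far clip is visibly over the edge; the near one was out of view, and no verdict was returned.

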